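Lock the baking mould in its filling stand

ROBOT

A 7-joint arm with a two-finger parallel gripper is mounted at the origin on the work surface. World frame = base frame: x ahead of the robot, y to its left, z up, the work surface at z = 0. Lengths are in m, angles in rad, forces in N, time in s.
With the tool pointing down it reaches from about 0.425 to 0.975 m from the base axis. Payload 16.7 kg.
Tool frame: the origin (TCP) lies at the very end of the fingers, on their centre line; the grasp point (between the pads) lies pinch_z behind it (pinch_z is the distance from the TCP to the grasp point, in m); z points along the fingers, x is the direction in which the jaws open and shut, and the axes are right-handed (so a half turn about z gives the same grasp; the last joint's range is limited). The gripper opens to 85 mm and grips with 20 to 120 N. Pads are 22 mm wide; open, the fingers measure 114 mm over their backs; the gripper's body (76 mm by 85 mm) begins 54 mm behind the grasp point. The pads swing forward as they close: fully open they stand 13 mm farther back than shut.
Start: joints at [1.042, 0.426, 0.074, 1.606, -0.034, 1.111, -0.067], TCP at [0.25, -0.627, 0.231] pointing down, gripper open.
Joint ranges: [-2.85, 2.85], [-0.5, 2.14], [-1.23, 1.37], [0.21, 2.46], [-1.02, 4.16], [0.16, 2.05], [-2.73, 2.73]. Speed limits (rad/s): [1.89, 1.89, 2.39, 2.39, 3.01, 3.01, 3.01].

INTERFACE

Orientations are given as a unit quaternion [w, x, y, z].
In Python, from station import * gives the robot as it stands.
- The arm moves only by the tool play_rows, never from a script. Its argument "increments" is one flat list of numbers, 4 for each row, row after row: the shift along the tool's x, y, z as a fraction of full scale, then the turn about the tool's z as a fraction of full scale. A call has 1 to 12 rows; each row is the pose to reach, as a shift and turn from the pose commanded when the call began, along the tool's axes at that moment, turning the shorter way round; what a row does not reach only later rows make up. Full scale, the value 1, is 500 mm for a shift and 180 degrees for a turn. A row lasts 1/12 s, in which the tool goes at most 41.7 mm and 7.16 degrees, less where a joint would pass 70% of its speed; a pose out of reach is approached as far as the arm can. A call with a number of a shift or a turn outside -1 to 1 is refused whole. A call with a gripper value outside its range is refused whole. "hand" is the closure, from -1 (fully open) to 1 (shut), set as the call begins (left out, the last holds). The fingers move at their own pace and stop on an object; "newtons" is the grip in N (left out, the last holds). Time passes only in rows, so rows that repeat a pose let the fingers close. It gives the time, the measured TCP pose, the force and the opening at its end, in the units of the state.
- get_obs(): the state, without advancing time (a new reading comes with each control period).
- capture(name): name is "scene" or "top" or "wrist"; returns the picture (420x560x3 uint8, red, green, blue); there is no depth.
- calibration(name): a dict with "mtx" (3x3 intrinsics, pixels), "extrinsics" (4x4, takes a point from camera to world coordinates). Camera axes: x right, y down, z forward; pixel columns grow to the right and rows downward; lengths in m; the calibration is good to about 2 mm. A picture is of the moment at which its call begins: read the wrist's pose just before it. calibration takes no time and is no camera call; for the wrist camera it gives the pose at the moment of the call.
- job_done(): hands the job in, once; it reports no verdict.
The state is a dict: "time_s": time; "joint_pos": joint angles; "joint_vel": joint speeds; "joint_efforts": joint torques, N m; "eef_pos": TCP position; "tool_rot": TCP orientation; "ft_force": force on the tool from outside, world axes, zero at the start; "wrist_torque": the same for the moment, N m; "gripper_width": opening from 0.0 (shut) to 1.0 (fully open).
Only numpy, scipy, OpenCV 4.12 (cv2) and the standard library are available. Lean on these libraries where they do the work, as an engineer would, in place of code of your own. Each camera call takes 0.05 s, during which the arm holds its last target.

TASK

One of the two metal filling stands on the pastry bench holds a small mould with nine round wells. Swing that stand's cam lever up and over its high point, away from the mould, until it snaps down closed and clamps the mould. Leave the empty stand's lever standing open and the mould in its place.

Things in the scene. Friction and masses are not known exactly. Their poses are not given: they have to be found in the camera images.
- stand: Fixed stand holding the mould: plate 290x130x12 mm with clamp. Origin on the bench top below the lever's hinge; z up, +x from mould to the plate's free tail (away from the robot, within 0.35 rad), y along the hinge axis, which is 52 mm up. Plate x -175 to 115 mm; cheeks x +-20, y +-27, 68 mm high; strap over the mould from x -88, y +-10, up to 63 mm high. The empty stand is alike.
- stand_lever (a joint): Its cam lever, rad: 0 open (start), leaning 25 deg past upright to -x; 1.92 closed, along +x, 5 deg above level; turns about the hinge in the plane y=0. Bar 121 mm long from the axis, 12 mm thick; from 60 mm out a black grip 18 mm thick. A spring reopens it below the high point (about 1.15) and snaps it shut beyond; 5 to 8 N at the grip. Rigid stops.
- spare_lever (a joint): Angle of the same cam lever on the other, empty stand (rad, 0 fully open as at the start, 1.92 closed). To be left open.
- mould_centre (a point): Centre (half-way up) of the mould: grey square plate 106 x 106 x 20 mm with nine round wells, loose, lying on the stand's plate between low steel strips, its centre 110 mm from the stand's origin towards -x and 22 mm above the bench. The strap's rubber foot comes down on it as the lever closes.

How it is judged:
By the outcome, as a careful person would: the job done as asked, in the order asked, and still so for the second after the job is handed in, with the robot touching nothing.
It also fails if it takes over 32 s, if anything falls off the work surface, if the arm or the gripper's body presses on something with over 40 N, if the wrist force passes 120 N, or if a joint passes its speed limit or range.

## Working session

There is one attempt and no reset: what is moved stays moved. The work goes in short steps, Python scripts to look and compute and a tool call to move; the robot and the scene stay as the last step left them, time stands still between calls to the robot, and variables do not carry over. Pictures are saved under pics/ and viewed, and the job is handed in when it is done.

Besides the shell and the picture viewer there is one more tool, called by a JSON object that holds its "fn" and its "kwargs", one argument or row to a line. play_rows: Moves the arm, as the interface text tells. Shift numbers are shares of 500 mm and turn numbers shares of 180 degrees, none past 1 either way. Its arguments: {"type":"object","properties":{"increments":{"type":"array"},"hand":{"type":"number"},"newtons":{"type":"number"}},"required":["increments"]}

```bash
mkdir -p pics; ls; python3 - <<'E'
from station import *
import cv2
o=get_obs(); print(o)
for n in ("scene","top"):
    im=capture(n); cv2.imwrite(f"pics/{n}0.png",im[:,:,::-1]); c=calibration(n); print(n,c)
E
```

```text
pics
{'time_s': 0.0, 'joint_pos': array([ 1.04148605,  0.42674741,  0.07389064,  1.60662889, -0.03406765,
        1.11082864, -0.06709133]), 'joint_vel': array([ 0.00032989, -0.00109184,  0.00064457, -0.00120672,  0.0003248 ,
       -0.00022737,  0.00013517]), 'joint_efforts': array([ 7.57650978e-04, -9.49813056e+01,  3.76113653e+00, -4.63512754e+01,
        1.93904660e-02,  1.00993158e-02, -3.50619736e-06]), 'eef_pos': array([ 0.25003204, -0.62652241,  0.23059188]), 'tool_rot': array([-3.16532363e-04,  8.27859110e-01, -5.60935679e-01, -5.97644254e-04]), 'ft_force': array([-0.00634108,  0.28417975,  0.02409145]), 'wrist_torque': array([-0.0145332 ,  0.04627431, -0.00455069]), 'gripper_width': 0.9974982825924741}
scene {'mtx': array([[444.0044938 ,   0.        , 281.34160758],
       [  0.        , 444.0044938 , 204.85636655],
       [  0.        ,   0.        ,   1.        ]]), 'extrinsics': array([[-0.19649561,  0.64836227, -0.73553779,  1.15164571],
       [ 0.98049317,  0.12629378, -0.15060883,  0.10812011],
       [-0.00475523, -0.75078375, -0.66053095,  0.65792547],
       [ 0.        ,  0.        ,  0.        ,  1.        ]])}
top {'mtx': array([[541.45796589,   0.        , 276.8613876 ],
       [  0.        , 541.45796589, 201.80089535],
       [  0.        ,   0.        ,   1.        ]]), 'extrinsics': array([[ 0.0142432 , -0.98512189,  0.17126586,  0.29576775],
       [-0.99985263, -0.01567379, -0.00700366, -0.00963538],
       [ 0.00958385, -0.17114087, -0.98519996,  1.08416945],
       [ 0.        ,  0.        ,  0.        ,  1.        ]])}
```

View pics/scene0.png

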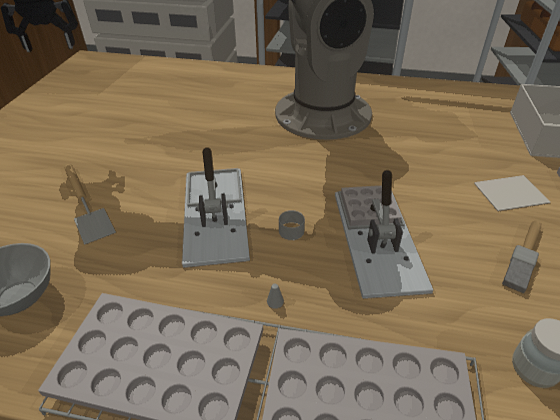

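View pics/top0.png

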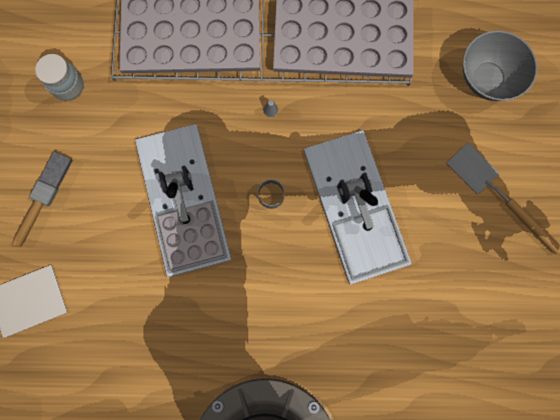

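The scene picture shows the mould stand at right (≈(385,235)) and the top picture shows it at left (≈(180,200)). The empty stand is at top ≈(355,205), with both levers open. Next I'll measure the mould stand's plate corners and cross-check the lever tip.

```bash
cat > h.py <<'E'
import numpy as np,cv2
from station import *
def ray(n,uv):
    c=calibration(n);E=c["extrinsics"];d=E[:3,:3]@np.linalg.inv(c["mtx"])@np.array([uv[0],uv[1],1.]);return E[:3,3],d
def onz(n,uv,z):
    o,d=ray(n,uv);return o+d*(z-o[2])/d[2]
def proj(n,p):
    c=calibration(n);E=np.linalg.inv(c["extrinsics"]);q=c["mtx"]@(E[:3,:3]@np.asarray(p)+E[:3,3]);return q[:2]/q[2]
def tri(n1,a,n2,b):
    o1,d1=ray(n1,a);o2,d2=ray(n2,b);d1/=np.linalg.norm(d1);d2/=np.linalg.norm(d2)
    s=np.linalg.lstsq(np.c_[d1,-d2],o2-o1,rcond=None)[0];p,q=o1+s[0]*d1,o2+s[1]*d2
    return (p+q)/2,np.linalg.norm(p-q)
E
python3 - <<'E'
from h import *
t=cv2.imread("pics/top0.png");s=cv2.imread("pics/scene0.png")
hsv=cv2.cvtColor(t,cv2.COLOR_BGR2HSV)
m=((hsv[:,:,1]<60)).astype(np.uint8)*255
m=cv2.morphologyEx(m,cv2.MORPH_CLOSE,np.ones((9,9)))
m=cv2.morphologyEx(m,cv2.MORPH_OPEN,np.ones((9,9)))
cs,_=cv2.findContours(m,cv2.RETR_EXTERNAL,cv2.CHAIN_APPROX_NONE)
for c in cs:
    x,y,w,h=cv2.boundingRect(c)
    if 100<y and y+h<300 and h>120 and 120<x<420:
        r=cv2.minAreaRect(c);b=cv2.boxPoints(r);P=np.array([onz("top",p,.012) for p in b])
        print(b.round(1).tolist(),P.round(4).tolist(),[np.linalg.norm(P[i]-P[i-1]).round(4) for i in range(4)],P.mean(0))
cv2.imwrite("pics/a.png",cv2.resize(t[120:285,120:260],None,fx=3.6,fy=3.6,interpolation=cv2.INTER_CUBIC))
cv2.imwrite("pics/b.png",cv2.resize(s[155:305,320:450],None,fx=4,fy=4,interpolation=cv2.INTER_CUBIC))
E
```

```text
[[302.79998779296875, 148.39999389648438], [364.79998779296875, 127.30000305175781], [411.3999938964844, 263.79998779296875], [349.3999938964844, 285.0]] [[0.5938, -0.0688, 0.012], [0.641, -0.1964, 0.012], [0.362, -0.2847, 0.012], [0.319, -0.1618, 0.012]] [np.float64(0.2902), np.float64(0.136), np.float64(0.2926), np.float64(0.1303)] [ 0.47894847 -0.17795031  0.012     ]
[[132.39999389648438, 139.39999389648438], [197.10000610351562, 123.19999694824219], [231.39999389648438, 260.6000061035156], [166.6999969482422, 276.79998779296875]] [[0.607, 0.2802, 0.012], [0.6437, 0.1494, 0.012], [0.363, 0.0706, 0.012], [0.3296, 0.1964, 0.012]] [np.float64(0.2898), np.float64(0.1359), np.float64(0.2915), np.float64(0.1301)] [0.4858125  0.17413881 0.012     ]
```

View pics/a.png

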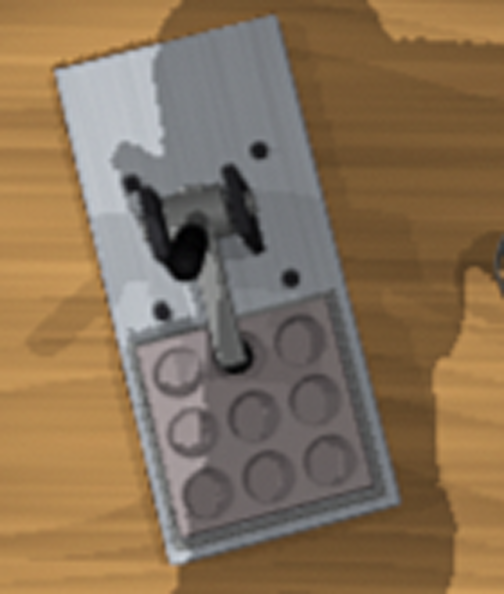

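View pics/b.png

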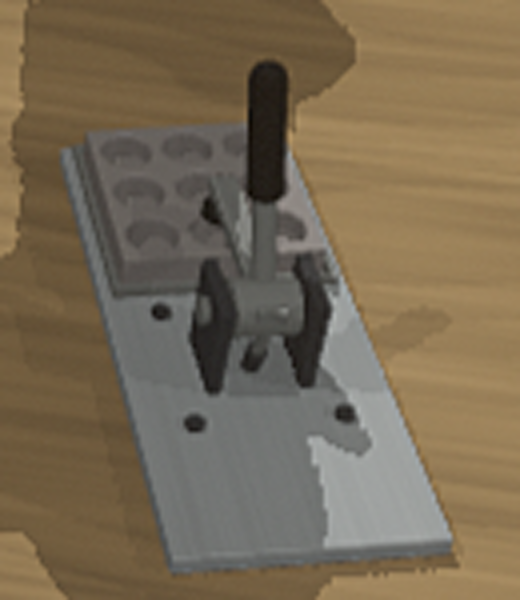

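The crops show the mould stand's plate corners at top ≈(135,139), (196,124), (231,259) and (169,276). The lever's grip end is at scene ≈(387,172) and top ≈(172,193).

```bash
cat >> h.py <<'E'
def frame():
    C=[(135.3,139.4),(196.4,124.2),(231.1,258.9),(169.4,276.4)]
    P=np.array([onz("top",c,.012) for c in C])
    ex=(P[0]+P[1]-P[2]-P[3]);ex/=np.linalg.norm(ex)
    ctr=P.mean(0); o=ctr+ex*0.030; o[2]=0   # plate centre x=-30mm
    ey=np.array([-ex[1],ex[0],0])
    return o,ex,ey,P
def S(p):
    o,ex,ey,_=frame();return o+ex*p[0]+ey*p[1]+np.array([0,0,p[2]])
E
python3 - <<'E'
from h import *
o,ex,ey,P=frame();print(o,ex,np.arctan2(ex[1],ex[0]),[np.linalg.norm(P[i]-P[i-1]).round(4) for i in range(4)])
a=np.deg2rad(25)
for r in (0,.06,.121):
    p=S((-r*np.sin(a),0,.052+r*np.cos(a)));print(r,p,proj("top",p),proj("scene",p))
print(tri("top",(172,192.5),"scene",(387,172)))
for c in ((-.175,.065,.012),(-.175,-.065,.012),(.115,.065,.012),(.115,-.065,.012)):print(proj("scene",S(c)))
ob=get_obs();from scipy.spatial.transform import Rotation as R
q=ob['tool_rot'];Rt=R.from_quat([q[1],q[2],q[3],q[0]]).as_matrix();print(Rt)
E
```

```text
[0.51518329 0.18028986 0.        ] [0.95937096 0.28214778 0.        ] 0.28603211186759914 [np.float64(0.2888), np.float64(0.1282), np.float64(0.2864), np.float64(0.1251)]
0 [0.51518329 0.18028986 0.052     ] [175.74922957 179.95961547] [384.22850787 231.45782959]
0.06 [0.49085643 0.17313541 0.10637847] [173.87538912 186.7280833 ] [384.98592174 201.61977626]
0.121 [0.46612412 0.16586172 0.16166324] [171.73372697 194.46394542] [385.78792508 170.02513607]
(array([0.46989297, 0.16714873, 0.1599823 ]), np.float64(0.002485752323228589))
[389.50223493 188.4296719 ]
[333.49564802 191.82402605]
[432.91289638 289.57384552]
[362.04651779 294.94019427]
[[ 3.70647777e-01 -9.28773388e-01 -4.67510593e-04]
 [-9.28772833e-01 -3.70648068e-01  1.01751509e-03]
 [-1.11832284e-03  5.70714305e-05 -9.99999373e-01]]
```

The stand's frame agrees across the views: the predicted grip end is within about 4 mm of the triangulated one, and the edges are within 5 mm of the given sizes. Next, the tool-axis shifts for a safe approach behind the lever.

```bash
cat >> h.py <<'E'
from scipy.spatial.transform import Rotation as R
def state():
    ob=get_obs();q=ob['tool_rot'];return ob['eef_pos'],R.from_quat([q[1],q[2],q[3],q[0]]).as_matrix(),ob
def frac(p):
    e,Rt,_=state();return (Rt.T@(np.asarray(p)-e)/.5).round(4)
def local():
    e,Rt,ob=state();o,ex,ey,_=frame();d=e-o;return np.r_[d@ex,d@ey,d[2]].round(4)
E
python3 - <<'E'
from h import *
for p in ((.5,-.25,.30),S((-.10,0,.30)),S((-.10,0,.13))): print(p,frac(p))
E
```

```text
(0.5, -0.25, 0.3) [-0.5144 -0.7434 -0.1381]
[0.41924619 0.15207508 0.3       ] [-1.3211 -0.8914 -0.1372]
[0.41924619 0.15207508 0.13      ] [-1.3208 -0.8915  0.2028]
```

{"fn": "play_rows", "kwargs": {
  "increments": [-0.03, -0.04, -0.05, 0.0, -0.51, -0.74, -0.14, 0.03, -0.51, -0.74, -0.14, 0.03, -0.51, -0.74, -0.14, 0.03, -0.51, -0.74, -0.14, 0.03, -0.51, -0.74, -0.14, 0.03, -0.51, -0.74, -0.14, 0.03, -0.51, -0.74, -0.14, 0.03, -0.51, -0.74, -0.14, 0.03, -0.51, -0.74, -0.14, 0.03, -0.51, -0.74, -0.14, 0.03, -0.51, -0.74, -0.14, 0.03],
  "hand": 1,
  "newtons": 40
}}

```text
time_s: 1.1
eef_pos: [0.5028, -0.2465, 0.3019]
tool_rot: [-0.001, 0.803, -0.596, 0.0]
ft_force: [0.3, 1.0, -0.4]
gripper_width: -0.001
```

```bash
python3 - <<'E'
from h import *
e,Rt,ob=state();print(e,local(),Rt[:,0].round(4),frame()[2].round(4),ob['time_s'])
for p in (S((-.10,0,.30)),S((-.10,0,.13))): print(frac(p))
E
```

```text
[ 0.5028198  -0.24649903  0.301913  ] [-0.1323 -0.406   0.3019] [ 0.2885 -0.9575 -0.0012] [-0.2821  0.9594  0.    ] 1.1
[-0.8115 -0.0699  0.0049]
[-0.8111 -0.0692  0.3449]
```

{"fn": "play_rows", "kwargs": {
  "increments": [-0.81, -0.07, 0, 0, -0.81, -0.07, 0, 0, -0.81, -0.07, 0, 0, -0.81, -0.07, 0, 0, -0.81, -0.07, 0, 0, -0.81, -0.07, 0, 0, -0.81, -0.07, 0, 0, -0.81, -0.07, 0, 0, -0.81, -0.07, 0, 0, -0.81, -0.07, 0, 0, -0.81, -0.07, 0, 0, -0.81, -0.07, 0, 0]
}}

```text
time_s: 2.1
eef_pos: [0.4183, 0.1469, 0.3012]
tool_rot: [0.0, 0.802, -0.598, -0.0]
ft_force: [-0.1, -0.7, 0.8]
gripper_width: 0.002
```

```bash
python3 - <<'E'
from h import *
e,Rt,ob=state();print(e,local(),Rt[:,0].round(4),ob['time_s'])
for p in (S((-.10,0,.30)),S((-.10,0,.13))): print(frac(p))
im=capture("scene");cv2.imwrite("pics/s1.png",im[:,:,::-1])
E
```

```text
[0.41832469 0.14686953 0.30123929] [-0.1024 -0.0047  0.3012] [ 2.849e-01 -9.586e-01 -1.000e-04] 2.1
[-0.0095 -0.0047  0.0025]
[-0.0094 -0.0048  0.3425]
```

View pics/s1.png

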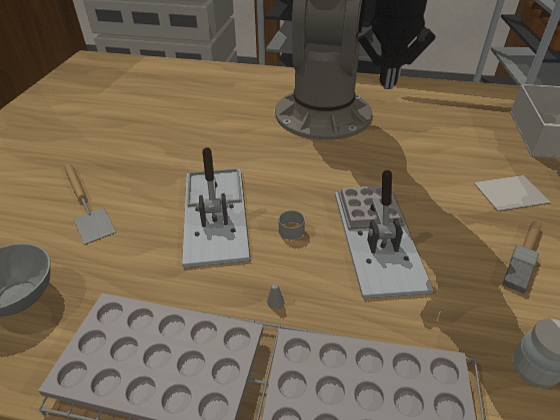

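The scene picture shows the closed fingers at ≈(390,85), above and on the robot side of the mould stand, with the lever's end at (387,172). I'll descend behind the lever.

{"fn": "play_rows", "kwargs": {
  "increments": [-0.01, 0, 0.08, 0, -0.01, 0, 0.16, 0, -0.01, 0, 0.24, 0, -0.01, 0, 0.3, 0, -0.01, 0, 0.34, 0, -0.01, 0, 0.34, 0, -0.01, 0, 0.34, 0, -0.01, 0, 0.34, 0]
}}

```text
time_s: 2.82
eef_pos: [0.4183, 0.15, 0.1325]
tool_rot: [-0.0, 0.8, -0.6, 0.0]
ft_force: [-0.0, -0.5, -0.4]
gripper_width: -0.001
```

```bash
python3 - <<'E'
from h import *
e,Rt,ob=state();print(e,local(),Rt[:,0].round(4),ob['time_s'],ob['ft_force'])
for n in("scene","top"):
  im=capture(n)[:,:,::-1]; im=im[60:310,300:500] if n=="scene" else im[100:300,100:300]
  cv2.imwrite(f"pics/{n}2.png",cv2.resize(im,None,fx=2.4,fy=2.4,interpolation=cv2.INTER_CUBIC))
E
```

```text
[0.41831958 0.15003817 0.13251553] [-0.1015 -0.0017  0.1325] [ 2.806e-01 -9.598e-01  1.000e-04] 2.8167 [-0.03179984 -0.50465017 -0.42455912]
```

View pics/scene2.png

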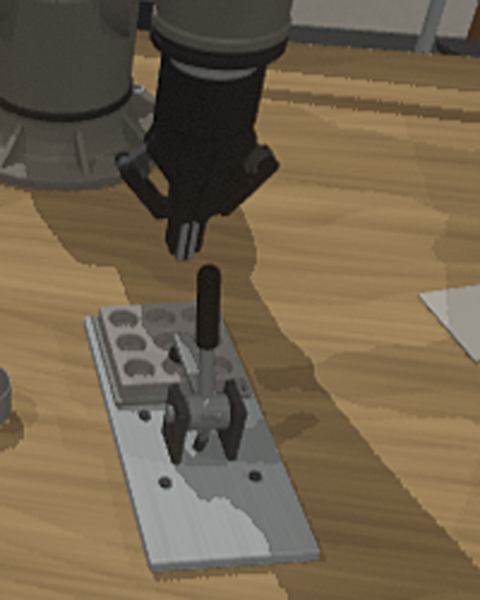

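View pics/top2.png

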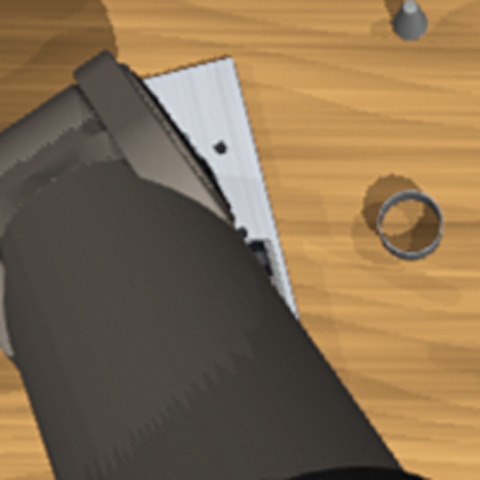

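{"fn": "play_rows", "kwargs": {
  "increments": [-0.003, -0.03, 0, 0, -0.003, -0.045, 0, 0, -0.003, -0.06, 0, 0, -0.003, -0.075, 0, 0, -0.003, -0.09, -0.005, 0, -0.003, -0.105, -0.005, 0, -0.003, -0.12, -0.01, 0, -0.003, -0.135, -0.01, 0, -0.003, -0.15, -0.015, 0, -0.003, -0.16, -0.015, 0, -0.003, -0.16, -0.015, 0]
}}

```text
time_s: 3.83
eef_pos: [0.494, 0.1744, 0.1388]
tool_rot: [0.0, 0.8, -0.599, -0.0]
ft_force: [-5.8, -2.6, 4.3]
gripper_width: -0.001
```

```bash
python3 - <<'E'
from h import *
e,Rt,ob=state();print(e,local(),ob['time_s'],ob['ft_force'])
for n in("scene",):
  im=capture(n)[:,:,::-1]; im=im[60:310,300:500]
  cv2.imwrite(f"pics/{n}3.png",cv2.resize(im,None,fx=2.4,fy=2.4,interpolation=cv2.INTER_CUBIC))
E
```

```text
[0.49403356 0.17442726 0.13881217] [-0.0219  0.0003  0.1388] 3.8333 [-5.80041105 -2.62343979  4.32326168]
```

View pics/scene3.png

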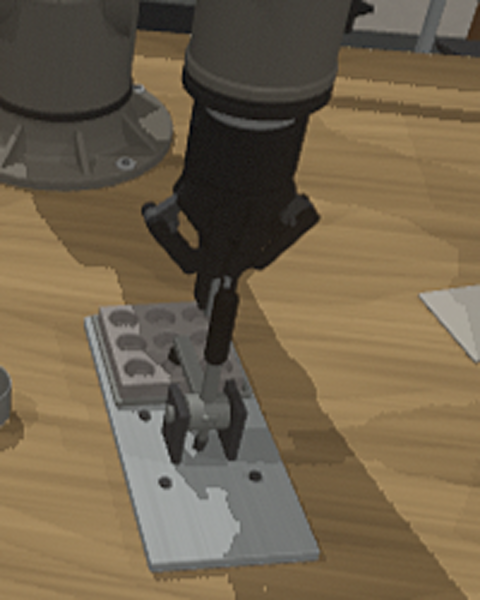

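The lever is being pushed along with about 7 N, in line with the fingers (contact at ≈(220,290) in the crop), and stands near upright. I'll carry it on over the high point along its arc.

{"fn": "play_rows", "kwargs": {
  "increments": [0, -0.018, -0.003, 0, 0, -0.035, -0.005, 0, 0, -0.05, -0.005, 0, 0, -0.067, -0.004, 0, 0, -0.084, 0, 0, 0, -0.1, 0.006, 0, 0, -0.116, 0.013, 0, 0, -0.133, 0.022, 0, 0, -0.143, 0.029, 0, 0, -0.152, 0.036, 0, 0, -0.16, 0.044, 0, 0, -0.16, 0.044, 0]
}}

```text
time_s: 4.88
eef_pos: [0.571, 0.197, 0.1161]
tool_rot: [0.0, 0.8, -0.599, -0.0]
ft_force: [-0.9, -0.1, -0.6]
gripper_width: -0.002
```

```bash
python3 - <<'E'
from h import *
e,Rt,ob=state();print(e,local(),ob['time_s'],ob['ft_force'])
for n in("scene",):
  im=capture(n)[:,:,::-1]; im=im[60:310,300:500]
  cv2.imwrite(f"pics/{n}4.png",cv2.resize(im,None,fx=2.4,fy=2.4,interpolation=cv2.INTER_CUBIC))
E
```

```text
[0.5709521  0.19704743 0.11606723] [0.0582 0.0003 0.1161] 4.8833 [-0.91322053 -0.05513912 -0.59468725]
```

View pics/scene4.png

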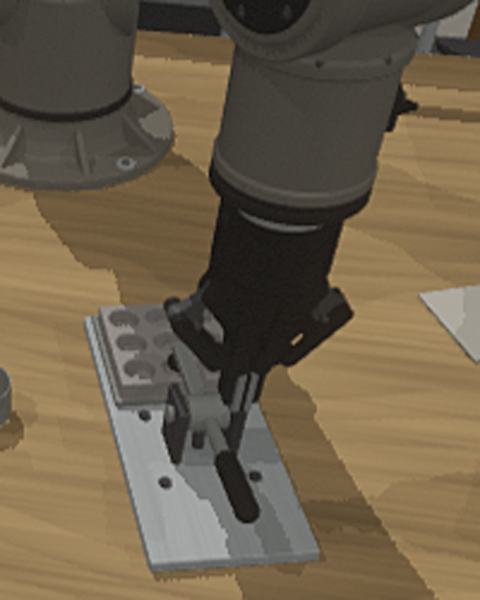

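The lever's end is now at crop (248,515) along the tail, and the tool force is about zero, so it has snapped down. I'll rise clear and move aside to check.

{"fn": "play_rows", "kwargs": {
  "increments": [0, 0, -0.06, 0, 0, 0, -0.14, 0, 0, 0, -0.22, 0, 0, 0, -0.3, 0, 0, 0, -0.36, 0, -0.15, 0, -0.38, 0, -0.3, 0, -0.38, 0, -0.4, 0, -0.38, 0, -0.4, 0, -0.38, 0, -0.4, 0, -0.38, 0, -0.4, 0, -0.38, 0]
}}

```text
time_s: 5.85
eef_pos: [0.5097, 0.3961, 0.3074]
tool_rot: [-0.001, 0.803, -0.596, -0.001]
ft_force: [-1.8, 0.5, -0.6]
gripper_width: -0.002
```

```bash
python3 - <<'E'
from h import *
e,Rt,ob=state();print(e,ob['time_s'],ob['ft_force'])
for n in("scene","top"):
  im=capture(n)[:,:,::-1].copy()
  cv2.imwrite(f"pics/{n}5f.png",im)
  im=im[130:310,300:480] if n=="scene" else im[100:290,110:420]
  cv2.imwrite(f"pics/{n}5.png",cv2.resize(im,None,fx=2.5,fy=2.5,interpolation=cv2.INTER_CUBIC))
a=np.deg2rad(85);p=S((.121*np.sin(a),0,.052+.121*np.cos(a)));print(proj("scene",p),proj("top",p))
for z in (.032,): print([proj("top",S((x,y,z))).round(1).tolist() for x,y in((-.057,.053),(-.057,-.053),(-.163,-.053),(-.163,.053))])
E
```

```text
[0.50968929 0.39608008 0.30741598] 5.85 [-1.7592686   0.48187644 -0.63260583]
[403.5480034  276.52405593] [160.18166616 120.89150293]
[[158.1, 216.6], [210.6, 202.4], [224.2, 254.3], [170.9, 269.1]]
```

View pics/scene5.png

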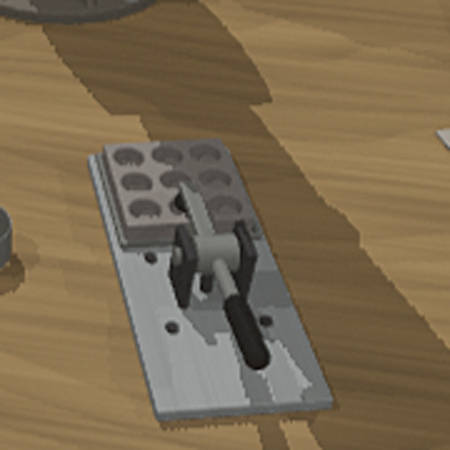

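View pics/top5.png

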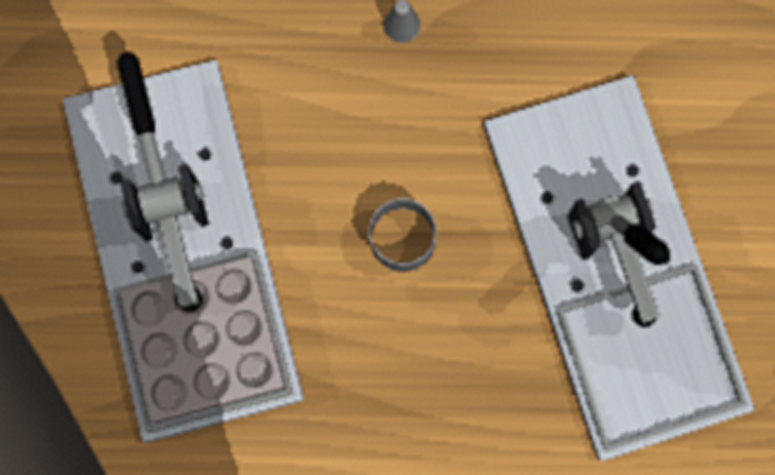

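View pics/scene5f.png

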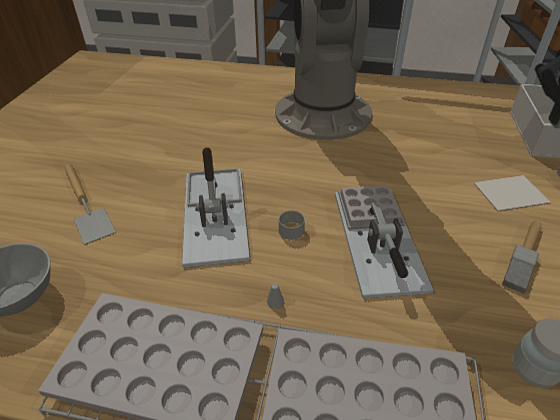

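The lever's end sits at scene (404,276) and top (161,122). The predictions for fully closed are (403.5,276.5) and (160,121). The mould lies between its strips, the spare lever still stands open, and the arm is clear.

```bash
python3 -c "
from station import *
print(job_done())"
```

```text
the job is handed in; nothing more can be done
None
```

The mould stand's lever is closed. I pushed it up and over its high point with the shut fingers, using about 8 N. It snapped down on its own, and I then raised the arm clear and handed the job in at about 6 s.

**Lever:** in the last pictures its end lies within about 2 pixels of where a fully closed lever should be, in both the scene and top views.

**Mould and spare stand:** by eye, the mould is still between its strips with the strap's foot over it. The empty stand's lever still stands open. I saw nothing displaced.

**Checks:** none failed. The only disagreement was in measuring the stand before the move: up to 5 mm on its edge lengths and about 4 mm on the lever's end position.

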